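# Lock and close the mould press

## Robot

A 6-joint arm with a two-finger parallel gripper is mounted at the origin on the work surface. World frame = base frame: x ahead of the robot, y to its left, z up, the work surface at z = 0. Lengths are in m, angles in rad, forces in N, time in s.
With the tool pointing down it reaches from about 0.375 to 0.9 m from the base axis. Payload 3.1 kg.
Tool frame: the origin (TCP) lies on the centre line of the jaws, within the pads' length; the fingertips stand 8 mm ahead of it and the grasp point (between the pads) lies 11 mm behind it; z points along the fingers, y is the line along which they close (so a half turn about z gives the same grasp; the last joint's range is limited). The gripper opens to 87 mm and grips with 3 to 60 N. Pads are 19 mm wide; open, the fingers measure 117 mm over their backs; the gripper's body (75 mm by 190 mm) begins 51 mm behind the grasp point.
Start: joints at [0.988, 0.527, 1.433, -0, 1.181, -0.178], TCP at [0.246, 0.574, 0.231] pointing down, gripper open.
Joint ranges: [-3.08, 3.08], [-0.75, 2.2], [0.22, 2.44], [-1.43, 4.57], [0, 2.65], [-2.85, 2.85]. Speed limits (rad/s): [2.79, 2.79, 3.14, 3.14, 3.14, 3.14].

## Interface

Orientations are given as a unit quaternion [x, y, z, w].
In Python, from rig import robot gives the robot as it stands. The module is installed in compiled form; this text tells all that it offers.
- The arm moves only by the tool send_rows, never from a script. Its argument "increments" is one flat list of numbers, 7 for each row, row after row: the turn, a rotation vector about the world's x, y, z in rad, then the shift along the world's x, y, z in cm, then the opening, from 0 (shut) to 1 (fully open). A call has 1 to 20 rows; each row shifts and turns the commanded pose from where the row before left it; what a row does not reach is not made up. A row lasts 1/12 s, in which the tool goes at most 41.7 mm and 7.16 degrees, less where a joint would pass 70% of its speed; a pose out of reach is approached as far as the arm can. A call is refused whole if a number of a shift passes 4.17 or a number of a turn 0.125, either way. A call with a gripper value outside its range is refused whole. The fingers move at their own pace and stop on an object; "newtons" is the grip in N (left out, the last holds). Time passes only in rows, so rows that do not move let the fingers close. It gives the time, the measured TCP pose, the force, the opening and the grip force at its end, in the units of the state.
- robot.get_obs(): the state, without advancing time (a new reading comes with each control period).
- robot.camera(name): name is "scene" or "top"; returns a dict with "image" (384x512x3 uint8, red, green, blue), "range_z" (384x512 float32, m along the optical axis (not along the pixel's ray), 0 where there is no reading), "fx", "fy", "cx", "cy" (pixels), "dist_coeffs" ([k1, k2, p1, p2, k3] as OpenCV has them; the pictures are not rectified), "R" (3x3) and "t" (3): a world point X has camera coordinates R X + t. Camera axes: x right, y down, z forward; pixel columns grow to the right and rows downward; lengths in m; the calibration is good to about 2 mm. A picture is of the moment at which its call begins.
- robot.hand_in(): hands the job in; it is judged then, once.
The state is a dict: "time": time; "q": joint angles; "joint_velocities": joint speeds; "joint_torque": joint torques, N m; "position": TCP position; "tool_rot": TCP orientation; "ft_force": force on the tool from outside, world axes, zero at the start; "moment": the same for the moment, N m; "grip_width": finger opening in m; "grip_force": force on a finger pad.
Only numpy, scipy, OpenCV 4.12 (cv2) and the standard library are available. Lean on these libraries where they do the work, as an engineer would, in place of code of your own. Each camera call takes 0.05 s, during which the arm holds its last target. There are 200 camera calls.

## Task

Lock the plaster mould in the press: use the mallet, never the bare gripper, to knock the brass locking peg fully down onto its boss, then set the mallet back down on the bench, clear of the press. Next flip the red safety catch outward as far as it goes, and only then pull the yellow yoke lever towards you all the way to its stop. Finish while the gripper is still holding the lever there against its spring, and leave the other things on the bench where they are.

Things in the scene. Friction and masses are not known exactly. Their poses are not given: they have to be found in the camera images.
- press: Fixed grey press, place and heading vary. Origin on the bench midway between its two standards (y +-80 mm); x away from the robot, y left, z up. Bed 30 mm thick, x -130 to +80, y +-190 mm. Plaster mould on it 120 x 110 mm, top 90 mm high; crosshead over it, top 178 mm high. Peg, lever and catch count as part of the press.
- peg_travel (a joint): How far the brass locking peg has been driven down, m: 0 is fully up, 0.014 is fully home (head resting on its steel boss); it starts anywhere from 0 to 0.004. Spring and friction resist with 5 to 7 N; it stays where it is left.
- peg: The brass locking peg; origin at the centre of the underside of its round head (28 mm diameter, 10 mm thick). At x -70, y -155 mm in the press frame (near right corner); underside 64 mm above the bench when fully up, 50 mm when home. The boss below is 36 mm across.
- mallet: Loose mallet, 0.25 to 0.4 kg, standing on a striking face, left or right of the press. Black head 56 mm diameter, 90 mm tall, steel bands; origin at the centre of the lower face, z up along the head. Wooden handle along its own -x, out to x = -200 mm, its middle 45 mm above the origin, 20 mm wide (y), 24 mm tall (z). Centre of mass about 15 mm from the head axis.
- catch_angle (a joint): Angle of the red safety catch, rad: 0 standing upright with its tongue blocking the lever, 1.4 flipped right over outward, to the press's +y side. It turns about an axis along the press's x through the origin of body catch; light friction (about 1.2 N at the knob), stays where it is left.
- catch: The red catch. Origin on its hinge axis, at x 6, y 150, z 100 mm in the press frame; axes as the press at catch_angle 0, turning with it. Its 12 x 14 mm stem runs along its own z to the knob; 65 mm up, a tongue reaches 59 mm inward (-y), in front of the lever's left arm.
- knob_mid (a point): Centre of the catch's red knob: a cylinder 32 mm long along the press's x, 22 mm diameter, 100 mm from the hinge; 200 mm above the bench at catch_angle 0. Pinched by its flat ends it turns between the fingers.
- lever_angle (a joint): Angle of the yellow yoke lever, rad: 0 at rest, leaning 0.35 rad back from upright (away from the robot); 1.2 is its stop, leaning 0.85 rad towards the robot (the press's -x). A spring returns it to 0 when not held: about 4.5 N at the crossbar at rest, 7 N at the stop. The upright catch blocks it.
- lever: The lever: two arms (14 x 12 mm, at y +-100 mm) and the crossbar that joins their ends. Origin in the middle of its hinge axis, which runs along the press's y, at x 0, y 0, z 100 mm in the press frame; axes as the press at lever_angle 0, turning with it.
- bar_mid (a point): Middle of the crossbar: round, 16 mm diameter with a black sleeve, 200 mm long along y, free between the arms, 160 mm from the hinge axis; at rest at x 55, z 250 mm in the press frame.
- jar: Bystander: white jar 70 mm diameter, 100 mm high, sticks in it up to 150 mm; origin at the centre of its foot. It stands on the side of the press where the mallet is not.
- bowl: Bystander: yellow-green bowl, 130 mm diameter, 60 mm high, left of the press; origin at the centre of its foot.
- bat: Bystander: white plaster disc 140 mm diameter, 14 mm thick, right of the press; origin at the centre of its underside.
- rib: Bystander: flat wooden rib 50 x 100 x 8 mm, between robot and press, to the left; origin at the centre of its underside.
- sanding_block: Bystander: cork block 50 x 80 x 30 mm, between robot and press, to the right; origin at the centre of its underside.
- half_mould: Bystander: white plaster half mould 90 x 80 x 50 mm, far right; origin at the centre of its underside.

How it is judged:
By the outcome, as a careful person would: the job done as asked, in the order asked, and still so for the second after the job is handed in, while the arm keeps its last pose, push and grip.
It also fails if it takes over 72 s, if anything falls off the work surface, if the arm or the gripper's body presses on something with over 40 N, if the wrist force passes 120 N, or if a joint passes its speed limit or range.

## Working session

There is one attempt and no reset: what is moved stays moved. The work goes in short steps, Python scripts to look and compute and a tool call to move; the robot and the scene stay as the last step left them, time stands still between calls to the robot, and variables do not carry over. Pictures are saved under pics/ and viewed, at most 10 in all, crops included, and the job is handed in when it is done.

Besides the shell and the picture viewer there is one more tool, called after ">>>" as name(argument=value, ...) on one line, values as JSON. send_rows: Moves the arm, as the interface text tells. Its arguments: {"type":"object","properties":{"increments":{"type":"array"},"newtons":{"type":"number"}},"required":["increments"]}

```bash
mkdir -p pics
cat > h.py <<'E'
import numpy as np, cv2
from rig import robot
def cam(n):
    c=robot.camera(n); c['K']=np.array([[c['fx'],0,c['cx']],[0,c['fy'],c['cy']],[0,0,1.]]); c['D']=np.array(c['dist_coeffs'],float); c['R']=np.array(c['R']);c['t']=np.array(c['t']);return c
def ray(c,uv):
    p=cv2.undistortPoints(np.array(uv,float).reshape(-1,1,2),c['K'],c['D']).reshape(-1,2)
    d=np.c_[p,np.ones(len(p))]; return d  # camera rays with z=1
def cloud(c):
    h,w=c['range_z'].shape; v,u=np.mgrid[:h,:w]
    d=ray(c,np.c_[u.ravel(),v.ravel()])*c['range_z'].reshape(-1,1)
    return ((d-c['t'])@c['R']).reshape(h,w,3)
def onplane(c,uv,z):
    d=ray(c,uv)@c['R']; o=-c['R'].T@c['t']; return o+d*((z-o[2])/d[:,2])[:,None]
def save(n,img): cv2.imwrite('pics/'+n,cv2.cvtColor(img,cv2.COLOR_RGB2BGR))
E
python3 - <<'E'
from h import *
o=robot.get_obs(); print(o)
a=cam('scene');b=cam('top')
for n,c in (('scene',a),('top',b)):
    save(n+'0.png',c['image']); print(n,-c['R'].T@c['t'],c['R'][2],c['fx'],(c['range_z']>0).mean())
    np.savez(n+'0.npz',P=cloud(c),im=c['image'],r=c['range_z'])
E
```

```text
{'time': 0.0, 'q': array([ 9.87531998e-01,  5.28439925e-01,  1.43387075e+00, -3.54838240e-05,
        1.18136617e+00, -1.78505494e-01]), 'joint_velocities': array([-0.00027067, -0.00016416, -0.00087898, -0.00078337, -0.00087295,
        0.001806  ]), 'joint_torque': array([-3.34732749e-04, -4.40049183e+01, -1.76591474e+01,  6.32009888e-02,
        5.82122442e-02, -1.80847105e-04]), 'position': array([0.24572147, 0.57391836, 0.22959775]), 'tool_rot': array([ 2.00994029e-01,  9.79591912e-01, -9.73515130e-04, -3.72160603e-04]), 'ft_force': array([-1.29167284,  0.63598254,  0.14636987]), 'moment': array([-0.01633428,  0.0247503 , -0.03980648]), 'grip_force': 0.0, 'grip_width': 0.08726457418845815}
scene [ 1.27794191 -0.42905672  1.06354943] [-0.61244787  0.31819001 -0.72364544] 482.85769700760534 0.9961344401041666
top [ 0.43520966 -0.03726876  1.20201805] [ 0.08310089  0.0033475  -0.99653552] 371.4787586570928 0.9959208170572916
```

```bash
python3 -c "
import cv2,numpy as np
cv2.imwrite('pics/both.png',np.vstack([cv2.resize(cv2.imread('pics/%s0.png'%n),(400,300)) for n in ('scene','top')]))"
```

```text
(no output)
```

View pics/scene0.png

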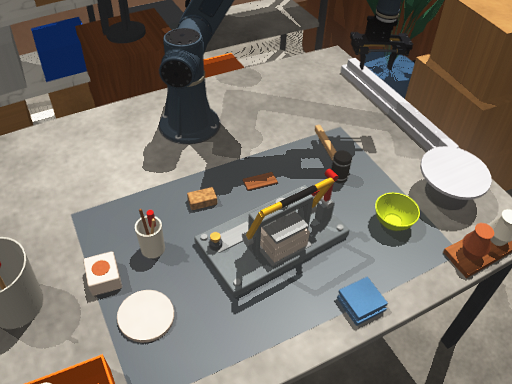

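View pics/top0.png

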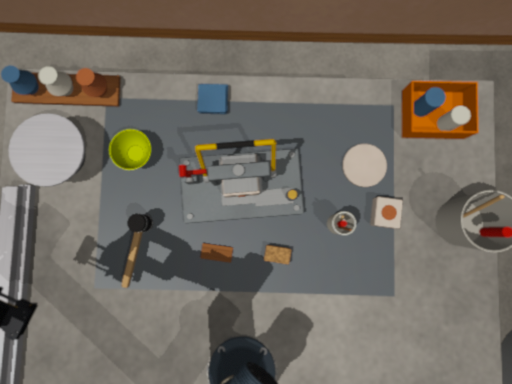

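The scene picture shows the press at (275,235), the peg at (215,239), the mallet standing at (342,165) and the catch at (330,180). In the top picture the peg is at (292,195), the mallet head at (139,222) with its handle out to (126,285), the red catch at (190,172), the bar at (237,145) and the jar at (343,222). Next I measure these points.

```bash
cat > m.py <<'E'
from h import *
P=np.load('top0.npz');im=P['im'];X=P['P'];S=np.load('scene0.npz');
hsv=cv2.cvtColor(im,cv2.COLOR_RGB2HSV);H,s,V=[hsv[...,i].astype(int) for i in range(3)]
v,u=np.mgrid[:384,:512]
def st(n,m):
    p=X[m]; print(n,m.sum(),'med',np.median(p,0).round(4),'min',p.min(0).round(3),'max',p.max(0).round(3),'uv',u[m].mean().round(1),v[m].mean().round(1))
box=lambda a,b,c,d:(u>=a)&(u<=b)&(v>=c)&(v<=d)
x,y,z=X[...,0],X[...,1],X[...,2]
peg=box(280,305,184,206)&(z>.055)&(z<.085); st('peg',peg)
red=box(172,212,155,190)&((H<8)|(H>172))&(s>150)&(z>.1); st('red',red)
st('knob',red&(u<190)); 
yel=box(190,285,130,175)&(H>15)&(H<32)&(s>130)&(z>.12); st('yel',yel)
bar=box(215,262,138,152)&(z>.22); st('bar',bar)
q=X[bar]; f=np.polyfit(q[:,1],q[:,0],1); print('bar slope',f)
head=box(125,155,208,238)&(z>.07)&(z<.1);st('head',head)
hnd=box(115,145,230,292)&(z>.035)&(z<.075)&(s>70)&(H<30);st('handle',hnd)
q=X[hnd]; print('axis',cv2.fitLine(q[:,:2].astype(np.float32),cv2.DIST_HUBER,0,.01,.01).ravel(), q[q[:,0].argmin()])
(cx,cy),r=cv2.minEnclosingCircle(X[head][:,:2].astype(np.float32)); print('headc',cx,cy,r)
# bed
bed=box(170,315,140,230)&(z>.022)&(z<.037); st('bed',bed)
re=cv2.minAreaRect(X[bed][:,:2].astype(np.float32)); print('bedrect',re); print(cv2.boxPoints(re).round(4))
for n,b in(('jar',(325,360,208,240)),('rib',(195,240,240,265)),('block',(260,296,240,268)),('bowl',(105,155,125,175))):
    st(n,box(*b)&(z>.006)&(s>0)&(z<.3)&((n!='rib')|(s>100)))
E
python3 m.py
```

```text
peg 67 med [ 0.5492 -0.1431  0.0721] min [ 0.537 -0.156  0.055] max [ 0.562 -0.128  0.078] uv 291.7 194.0
red 178 med [0.5931 0.1597 0.1748] min [0.576 0.111 0.119] max [0.607 0.176 0.213] uv 189.2 171.4
knob 104 med [0.5898 0.1646 0.2072] min [0.576 0.155 0.136] max [0.607 0.176 0.213] uv 183.4 171.2
yel 477 med [ 0.647  -0.0252  0.2517] min [ 0.593 -0.084  0.121] max [0.673 0.129 0.262] uv 236.7 150.4
bar 307 med [0.6562 0.0159 0.2564] min [ 0.435 -0.046  0.247] max [0.67  0.076 1.202] uv 238.4 144.1
bar slope [-0.0461144   0.65582135]
head 304 med [0.4504 0.3193 0.0886] min [0.424 0.295 0.072] max [0.478 0.35  0.095] uv 136.8 222.3
handle 443 med [0.3407 0.3406 0.0551] min [0.254 0.319 0.035] max [0.421 0.366 0.061] uv 131.5 258.6
axis [ 0.9826453  -0.18549457  0.3399233   0.34094226] [0.25417764 0.35578708 0.05273166]
headc 0.45065680146217346 0.32166337966918945 0.028697015717625618
bed 5114 med [ 0.5426 -0.0051  0.03  ] min [ 0.456 -0.18   0.022] max [0.699 0.214 0.037] uv 243.0 190.9
bedrect ((0.5778173208236694, 0.016711607575416565), (0.21060557663440704, 0.37970179319381714), 6.170464992523193)
[[ 0.4527  0.1941]
 [ 0.4935 -0.1834]
 [ 0.7029 -0.1607]
 [ 0.6621  0.2168]]
jar 502 med [ 0.4638 -0.2955  0.0806] min [ 0.423 -0.366  0.006] max [ 0.516 -0.259  0.15 ] uv 341.7 223.1
rib 336 med [0.3626 0.0885 0.0082] min [0.336 0.039 0.006] max [0.391 0.137 0.014] uv 216.3 252.2
block 418 med [ 0.3635 -0.1039  0.0294] min [ 0.334 -0.145  0.006] max [ 0.4   -0.063  0.035] uv 276.9 254.1
bowl 1142 med [0.6877 0.3813 0.0286] min [0.614 0.298 0.006] max [0.739 0.457 0.065] uv 129.0 148.9
```

>>> send_rows(increments=[0,0,0.0273,1.76,-3.03,0,1,0,0,0.0273,1.76,-3.03,0,1,0,0,0.0273,1.76,-3.03,0,1,0,0,0.0273,1.76,-3.03,0,1,0,0,0.0273,1.76,-3.03,0,1,0,0,0.0273,1.76,-3.03,0,1,0,0,0.0273,1.76,-3.03,0,1,0,0,0.0273,1.76,-3.03,0,1,0,0,0,0,0,-2.5,1,0,0,0,0,0,-2.5,1,0,0,0,0,0,-2.5,1,0,0,0,0,0,-2.5,1,0,0,0,0,0,0,1,0,0,0,0,0,0,1,0,0,0,0,0,0,1])

```text
time: 1.35
position: [0.3874, 0.3324, 0.1313]
tool_rot: [0.093, 0.996, 0.0, 0.0]
ft_force: [-0.7, -0.0, -0.7]
grip_width: 0.0871
grip_force: 0.0
```

>>> send_rows(increments=[0,0,0,0,0,-2.3,1,0,0,0,0,0,-2.3,1,0,0,0,0,0,-2.3,1,0,0,0,0,0,-2.3,1,0,0,0,0,0,0,1,0,0,0,0,0,0,1,0,0,0,0,0,0,0,0,0,0,0,0,0,0,0,0,0,0,0,0,0,0,0,0,0,0,0,0,0,0,0,0,0,0,0,0,0,0,0,0,0,0,0,0,0,0,0,0,0,0,0,0,0,0,0,0,0,0,0,0,0,0,0,0,0,0,0,0,0,0], newtons=60)

```text
time: 2.68
position: [0.3868, 0.3321, 0.0385]
tool_rot: [0.093, 0.996, 0.0, -0.0]
ft_force: [-0.3, 0.1, 1.4]
grip_width: 0.0283
grip_force: 0.4
```

>>> send_rows(increments=[0,0,0,0,0,0,0,0,0,0,0,0,0,0,0,0,0,0,0,0,0,0,0,0,0,0,0,0,0,0,0,0,0,0,0])

```text
time: 3.1
position: [0.3868, 0.3321, 0.0384]
tool_rot: [0.093, 0.996, -0.0, -0.0]
ft_force: [-0.2, 0.5, -1.0]
grip_width: 0.0193
grip_force: 58.8
```

Gripped. Next I lift 10 cm and check how the mallet hangs.

>>> send_rows(increments=[0,0,0,0,0,1,0,0,0,0,0,0,2,0,0,0,0,0,0,2,0,0,0,0,0,0,2,0,0,0,0,0,0,2,0,0,0,0,0,0,1,0,0,0,0,0,0,0,0,0,0,0,0,0,0,0,0,0,0,0,0,0,0])

```text
time: 3.85
position: [0.386, 0.3315, 0.1377]
tool_rot: [0.093, 0.996, -0.001, -0.001]
ft_force: [-0.8, -0.2, -2.6]
grip_width: 0.0195
grip_force: 58.8
```

Run:
```python
from h import *
for n in ('top','scene'):
    c=cam(n);X=cloud(c);save(n+'1.png',c['image'])
    m=(X[...,2]>.17)&(X[...,2]<.21)&(abs(X[...,0]-.451)<.034)&(abs(X[...,1]-.32)<.034)&(c['image'].max(-1)<110)
    p=X[m]; print(n,len(p), p.min(0).round(4),p.max(0).round(4),np.median(p,0).round(4))
    if len(p)>20: print(np.linalg.lstsq(np.c_[p[:,:2]-[.451,.32],np.ones(len(p))],p[:,2],rcond=None)[0], cv2.minEnclosingCircle(p[:,:2].astype(np.float32)))
print(robot.get_obs()['moment'],robot.get_obs()['ft_force'])
```

```text
top 374 [0.4197 0.2902 0.1703] [0.4768 0.3465 0.2094] [0.4487 0.315  0.1876]
[-0.01277386  0.11211907  0.18732019] ((0.4447944164276123, 0.3178677558898926), 0.032480429857969284)
scene 286 [0.417 0.289 0.17 ] [0.4781 0.3538 0.2097] [0.4519 0.3128 0.1876]
[-0.24588622  0.1647636   0.18782466] ((0.44134521484375, 0.31798410415649414), 0.037417396903038025)
[0.03828327 0.13602764 0.0264425 ] [-0.40515277 -0.30315654 -1.80045181]
```

>>> send_rows(increments=[0,0,0,1,-1.5,1,0,0,0,0,1,-3,1,0,0,0,0,1,-3,0,0,0,0,0,0,-3.2,0,0,0,0,0,0,-3.2,0,0,0,0,0,0,-3.2,0,0,0,0,0,0,-3.2,0,0,0,0,0,0,-3.2,0,0,0,0,0,0,-3.2,0,0,0,0,0,0,-3.2,0,0,0,0,0,0,-3.2,0,0,0,0,0,0,-3.2,0,0,0,0,0,1.5,-3.2,0,0,0,0,0,1.5,-2.4,0,0,0,0,0,1.5,-1,0,0,0,0,0,1.5,-0.1,0,0,0,0,0,0.9,0,0,0,0,0,0,0,0,0,0,0,0,0,0,0,0,0,0,0,0,0,0,0])

```text
validation failed for argument at $.in...
```

Run:
```python
from h import *
ims=[]
for n in ('top','scene'):
    c=cam(n);X=cloud(c);ims.append(c['image'])
    m=(X[...,2]>.185)&(X[...,2]<.222)&(abs(X[...,0]-.55)<.034)&(abs(X[...,1]+.142)<.034)&(c['image'].max(-1)<110)
    p=X[m]; print(n,len(p), p.min(0).round(4),p.max(0).round(4),np.median(p,0).round(4))
save('peg1.png',np.hstack([cv2.resize(ims[0][120:270,210:410],(400,300)),cv2.resize(ims[1][130:310,130:370],(400,300))]))
print(robot.get_obs()['position'])
```

```text
Traceback (most recent call last):
ValueError: zero-size array to reduction operation minimum which has no identity
```

>>> send_rows(increments=[0,0,0,1,-1.5,1,0,0,0,0,1,-3,1,0,0,0,0,1,-3,0,0,0,0,0,0,-3.2,0,0,0,0,0,0,-3.2,0,0,0,0,0,0,-3.2,0,0,0,0,0,0,-3.2,0,0,0,0,0,0,-3.2,0,0,0,0,0,0,-3.2,0,0,0,0,0,0,-3.2,0,0,0,0,0,0,-3.2,0,0,0,0,0,0,-3.2,0,0,0,0,0,1.5,-3.2,0,0,0,0,0,1.5,-3.2,0,0,0,0,0,1.5,-2.4,0,0,0,0,0,1.5,-1,0,0,0,0,0,0.9,-0.1,0,0,0,0,0,0,0,0,0,0,0,0,0,0,0,0,0,0,0,0,0,0,0])

```text
time: 5.67
position: [0.484, -0.128, 0.1578]
tool_rot: [0.092, 0.996, 0.001, -0.002]
ft_force: [0.1, 0.1, -3.0]
grip_width: 0.0197
grip_force: 58.8
```

Run:
```python
from h import *
ims=[]
for n in ('top','scene'):
    c=cam(n);X=cloud(c);ims.append(c['image'])
    m=(X[...,2]>.185)&(X[...,2]<.222)&(abs(X[...,0]-.55)<.034)&(abs(X[...,1]+.142)<.034)&(c['image'].max(-1)<110)
    p=X[m]; print(n,len(p))
    if len(p): print(p.min(0).round(4),p.max(0).round(4),np.median(p,0).round(4))
save('peg1.png',np.hstack([cv2.resize(ims[0][120:270,210:410],(400,300)),cv2.resize(ims[1][130:310,130:370],(400,300))]))
print(robot.get_obs()['position'])
```

```text
top 24
[ 0.5515 -0.1624  0.204 ] [ 0.574  -0.1274  0.2114] [ 0.5683 -0.1472  0.2089]
scene 438
[ 0.5189 -0.1696  0.1851] [ 0.5763 -0.1131  0.2143] [ 0.5548 -0.1439  0.2083]
[ 0.48442905 -0.1282795   0.1582412 ]
```

View pics/peg1.png

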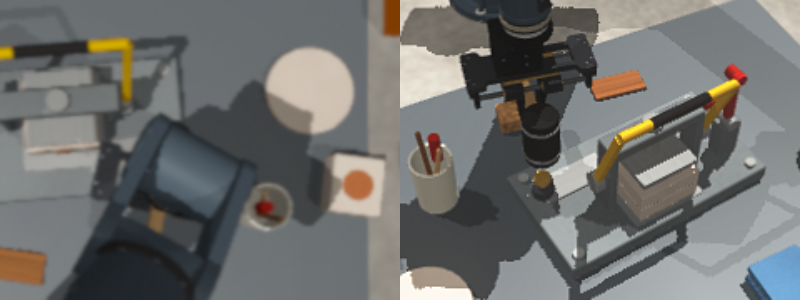

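>>> send_rows(increments=[0,0,0,0.1,-0.1,-1.5,0,0,0,0,0,0,-2,0,0,0,0,0,0,-0.5,0,0,0,0,0,0,-0.5,0,0,0,0,0,0,-0.5,0,0,0,0,0,0,-0.5,0,0,0,0,0,0,0,0,0,0,0,0,0,0,0])

```text
time: 6.43
position: [0.4872, -0.131, 0.1038]
tool_rot: [0.093, 0.996, -0.0, 0.0]
ft_force: [1.0, -0.5, -3.3]
grip_width: 0.0198
grip_force: 58.8
```

>>> send_rows(increments=[0,0,0,0,0,-0.4,0,0,0,0,0,0,0,0])

```text
time: 6.6
position: [0.4876, -0.1313, 0.0998]
tool_rot: [0.093, 0.996, -0.0, 0.001]
ft_force: [-0.8, 0.1, 1.6]
grip_width: 0.0196
grip_force: 58.9
```

```bash
cat > k.py <<'E'
from h import *
import sys
c=cam('scene');X=cloud(c);im=c['image']
save(sys.argv[1],cv2.resize(im[190:270,170:270],(500,400),interpolation=cv2.INTER_NEAREST))
o=robot.get_obs();print(o['position'],o['ft_force'],o['moment'])
hsv=cv2.cvtColor(im,cv2.COLOR_RGB2HSV)
m=(hsv[...,0]>12)&(hsv[...,0]<32)&(hsv[...,1]>130)&(abs(X[...,0]-.55)<.03)&(abs(X[...,1]+.142)<.03)&(X[...,2]>.035)&(X[...,2]<.1)
if m.any(): print('brass',m.sum(),X[m].min(0).round(4),X[m].max(0).round(4))
m=(abs(X[...,0]-.55)<.04)&(abs(X[...,1]+.142)<.04)&(im.max(-1)<110)&(X[...,2]>.04)
p=X[m]
if len(p): print('dark z',p.min(0).round(4),p.max(0).round(4))
E
python3 k.py peg2.png
```

```text
[ 0.48761301 -0.13129908  0.09990009] [-0.20140805 -0.08237805  1.47544545] [ 0.14971515  0.06953429 -0.05753317]
dark z [ 0.51   -0.1819  0.0404] [ 0.5795 -0.102   0.4433]
```

View pics/peg2.png

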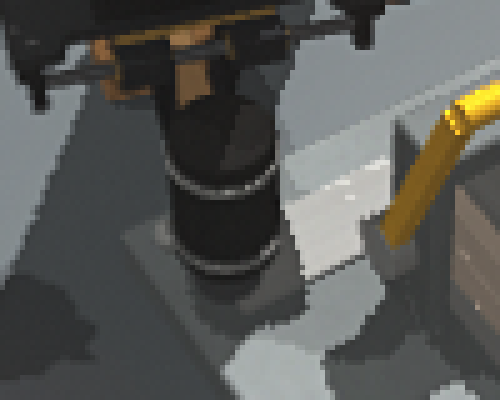

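The mallet covers the peg, and contact has begun at about 4 N. I keep going down.

>>> send_rows(increments=[0,0,0,0,0,-0.3,0,0,0,0,0,0,0,0])

```text
time: 6.82
position: [0.4873, -0.1308, 0.0972]
tool_rot: [0.093, 0.996, 0.0, 0.001]
ft_force: [-1.6, 2.6, 9.8]
grip_width: 0.0195
grip_force: 59.5
```

>>> send_rows(increments=[0,0,0,0,0,-0.3,0,0,0,0,0,0,0,0])

```text
time: 6.98
position: [0.486, -0.1301, 0.0947]
tool_rot: [0.093, 0.996, 0.0, -0.001]
ft_force: [-5.6, 3.5, 15.9]
grip_width: 0.0196
grip_force: 60.0
```

>>> send_rows(increments=[0,0,0,0,0,-0.2,0,0,0,0,0,0,0,0])

```text
time: 7.15
position: [0.4849, -0.1298, 0.0928]
tool_rot: [0.093, 0.996, 0.001, -0.002]
ft_force: [-7.8, 3.5, 17.5]
grip_width: 0.0196
grip_force: 60.0
```

>>> send_rows(increments=[0,0,0,0,0,1,0,0,0,0,0,0,2,0,0,0,0,0,0,2,0,0,0,0,0,0,2,0,0,0,0,0,0,0,0,0,0,0,0,0,0,0])

```text
time: 7.65
position: [0.4878, -0.1315, 0.1622]
tool_rot: [0.093, 0.996, -0.001, 0.001]
ft_force: [0.1, -1.5, -3.7]
grip_width: 0.0199
grip_force: 60.0
```

```bash
python3 k.py peg3.png
```

```text
[ 0.48680764 -0.13095614  0.16117796] [-0.27128157  0.64297226 -2.83024859] [ 0.07919155  0.17006992 -0.00572337]
brass 80 [ 0.5333 -0.1576  0.0525] [ 0.5629 -0.1305  0.0636]
dark z [ 0.51   -0.182   0.0401] [ 0.5807 -0.102   0.5036]
```

View pics/peg3.png

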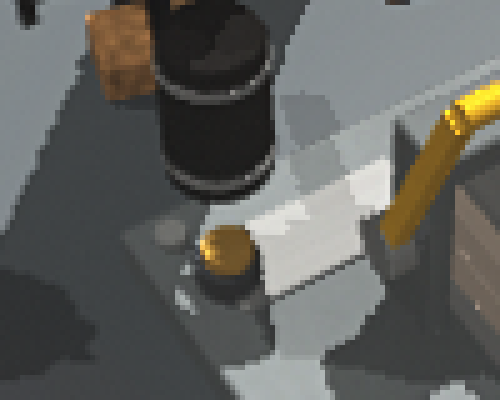

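Run:
```python
from h import *
def f(X,im):
    hsv=cv2.cvtColor(im,cv2.COLOR_RGB2HSV)
    m=(hsv[...,0]>12)&(hsv[...,0]<32)&(hsv[...,1]>110)&(np.hypot(X[...,0]-.5495,X[...,1]+.1425)<.010)&(X[...,2]>.03)&(X[...,2]<.09)
    z=X[m][:,2];print(m.sum(),np.median(z),np.percentile(z,[10,90]))
S=np.load('scene0.npz');f(S['P'],S['im'])
for _ in range(3):
    c=cam('scene');f(cloud(c),c['image'])
    X=cloud(c); m=(abs(X[...,0]-.49)<.03)&(abs(X[...,1]+.06)<.03); print('bed',np.median(X[m][:,2]))
```

```text
36 0.071711527619329 [0.06967353 0.07532814]
36 0.05970816090815599 [0.05757036 0.06223592]
bed 0.26590693414119687
36 0.0602210570659974 [0.05778107 0.06242446]
bed 0.26500303152945137
35 0.05970971472306759 [0.05759877 0.06261565]
bed 0.2650417884124283
```

>>> send_rows(increments=[0,0,0,-1,0,0,0,0,0,0,-1.5,0.8,0,0,0,0,0,-1.5,2,0,0,0,0,0,-1.5,3,0,0,0,0,0,-1.5,3.2,0,0,0,0,0,0,3.2,0,0,0,0,0,0,3.2,0,0,0,0,0,0,3.2,0,0,0,0,0,0,3.2,0,0,0,0,0,0,3.2,0,0,0,0,0,0,3.2,0,0,0,0,0,0,3.2,0,0,0,0,0,0,3.2,0,0,0,0,0,0,3.2,0,0,0,0,0,-1,3.2,0,0,0,0,0,-1,2.5,0,0,0,0,0,-1,1,0,0,0,0,0,0,0,-1,0,0,0,0,0,0,-2,0,0,0,0,0,0,-2,0])

```text
time: 9.52
position: [0.3863, 0.3143, 0.111]
tool_rot: [0.092, 0.996, 0.0, 0.0]
ft_force: [-0.2, -0.4, -2.5]
grip_width: 0.0197
grip_force: 60.0
```

>>> send_rows(increments=[0,0,0,0,0,-2,0,0,0,0,0,0,-2,0,0,0,0,0,0,-1.2,0,0,0,0,0,0,-0.7,0,0,0,0,0,0,-0.3,0,0,0,0,0,0,0,0])

```text
time: 10.02
position: [0.3864, 0.3136, 0.0489]
tool_rot: [0.093, 0.996, -0.0, -0.001]
ft_force: [-0.2, 0.1, -1.9]
grip_width: 0.0195
grip_force: 60.0
```

>>> send_rows(increments=[0,0,0,0,0,-0.4,0,0,0,0,0,0,-0.3,0,0,0,0,0,0,-0.3,0,0,0,0,0,0,0,0])

```text
time: 10.35
position: [0.3869, 0.3141, 0.0395]
tool_rot: [0.093, 0.996, 0.0, 0.0]
ft_force: [0.7, -0.4, -1.6]
grip_width: 0.0194
grip_force: 60.0
```

>>> send_rows(increments=[0,0,0,0,0,-0.1,0,0,0,0,0,0,0,0,0,0,0,0,0,0,1,0,0,0,0,0,0,1,0,0,0,0,0,0,1,0,0,0,0,0,0,1,0,0,0,0,0,0,1,0,0,0,0,0,0,1,0,0,0,0,0,0,1,0,0,0,0,0,0,1,0,0,0,0,0,0,1,0,0,0,0,0,0,1])

```text
time: 11.35
position: [0.3869, 0.3141, 0.0385]
tool_rot: [0.093, 0.996, -0.0, -0.0]
ft_force: [-0.8, -0.3, -0.7]
grip_width: 0.0787
grip_force: 0.0
```

>>> send_rows(increments=[0,0,0,0,0,2,1,0,0,0,0,0,3,1,0,0,0,0,0,3,1,0,0,0,0,0,3,1,0,0,-0.1,0,0,3,1,0,0,-0.1,0,0,3,1,0,0,-0.1,0,0,3,1,0,0,-0.1,0,0,3,1,0,0,-0.11,1.5,-1,1,1,0,0,-0.11,2.5,-2,0,1,0,0,-0.11,2.5,-2,0,1,0,0,-0.11,2.5,-2,0,1,0,0,-0.11,2.5,-2,0,1,0,0,-0.11,2.5,-2,0,1,0,0,-0.11,2.5,-2,0,1,0,0,-0.106,2.5,-1.5,0,1,0,0,0,1.5,0,0,1,0,0,0,0,0,0,1,0,0,0,0,0,0,1])

```text
time: 12.93
position: [0.5917, 0.1687, 0.2778]
tool_rot: [0.668, 0.744, -0.001, -0.001]
ft_force: [-0.2, 0.5, 0.6]
grip_width: 0.0872
grip_force: 0.0
```

```bash
cat > k2.py <<'E'
from h import *
import sys
ims=[]
for n in ('top','scene'):
    c=cam(n);X=cloud(c);im=c['image'];ims.append(im)
    hsv=cv2.cvtColor(im,cv2.COLOR_RGB2HSV)
    red=((hsv[...,0]<8)|(hsv[...,0]>172))&(hsv[...,1]>150)&(abs(X[...,0]-.593)<.03)&(X[...,1]>.07)&(X[...,1]<.3)&(X[...,2]>.08)
    p=X[red]
    if len(p): print(n,len(p),'min',p.min(0).round(4),'max',p.max(0).round(4)); k=p[p[:,2]>.188]; print('knob',np.median(k,0) if len(k) else '')
    mm=(abs(X[...,0]-.45)<.05)&(abs(X[...,1]-.302)<.05)&(X[...,2]>.08)&(X[...,2]<.1)&(im.max(-1)<110)
    if mm.any(): print('mallet top',np.median(X[mm],0).round(3),X[mm].min(0).round(3),X[mm].max(0).round(3))
o=robot.get_obs(); print(o['position'],o['q'],o['tool_rot'])
save(sys.argv[1],np.hstack([cv2.resize(ims[0][100:300,90:340],(400,320)),cv2.resize(ims[1][100:300,190:440],(400,320))]))
E
python3 k2.py c1.png
```

```text
top 116 min [0.5633 0.1105 0.1205] max [0.6059 0.1735 0.4391]
knob [0.58545745 0.16906836 0.20983483]
scene 167 min [0.5767 0.1107 0.1087] max [0.6095 0.1785 0.2138]
knob [0.59250282 0.1654769  0.20802981]
mallet top [0.454 0.295 0.09 ] [0.424 0.271 0.08 ] [0.479 0.326 0.096]
[0.5903948  0.16949001 0.27811774] [ 9.77553075e-02  4.65350693e-01  1.40349799e+00  2.05487890e-04
  1.27497006e+00 -1.15834354e-02] [ 0.66743451  0.74466767 -0.0007538  -0.00082481]
```

View pics/c1.png

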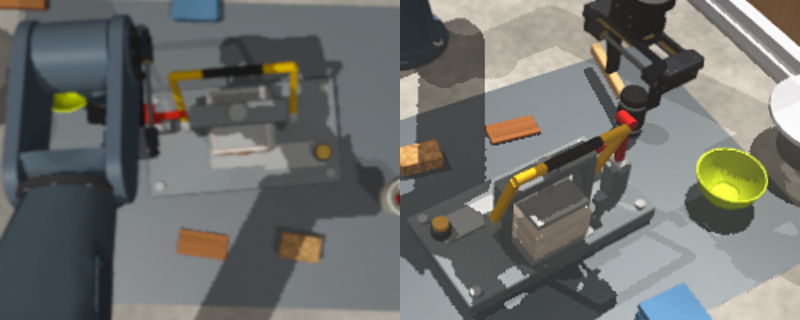

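The scene picture shows the open gripper above the red knob (625,118 in the crop) and the mallet standing upright beyond it. Next I descend and pinch.

>>> send_rows(increments=[0,0,0,0.1,0,-2,1,0,0,0,0,0,-2,1,0,0,0,0,0,-2,1,0,0,0,0,0,-1.3,1,0,0,0,0,0,-0.6,1,0,0,0,0,0,0,1,0,0,0,0,0,0,0,0,0,0,0,0,0,0,0,0,0,0,0,0,0,0,0,0,0,0,0,0,0,0,0,0,0,0,0,0,0,0,0,0,0,0,0,0,0,0,0,0,0,0,0,0,0,0,0,0,0,0,0,0,0,0,0,0,0,0,0,0,0,0], newtons=12)

```text
time: 14.37
position: [0.5919, 0.1689, 0.1995]
tool_rot: [0.668, 0.744, -0.001, -0.001]
ft_force: [-4.2, -0.5, 2.6]
grip_width: 0.032
grip_force: 12.0
```

>>> send_rows(increments=[0,0,0,-0.107,0.993,-0.05,0,0,0,0,-0.106,0.983,-0.149,0,0,0,0,-0.104,0.963,-0.247,0,0,0,0,-0.101,0.933,-0.343,0,0,0,0,-0.097,0.895,-0.435,0,0,0,0,-0.092,0.848,-0.523,0,0,0,0,-0.086,0.791,-0.605,0,0,0,0,-0.079,0.728,-0.682,0,0,0,0,-0.071,0.656,-0.751,0,0,0,0,-0.063,0.578,-0.813,0,0,0,0,-0.054,0.495,-0.867,0,0,0,0,-0.044,0.406,-0.913,0,0,0,0,-0.034,0.313,-0.949,0,0,0,0,-0.024,0.218,-0.976,0,0,0,0,0,0,0,0,0,0,0,0,0,0,0])

```text
time: 15.7
position: [0.5812, 0.2689, 0.1149]
tool_rot: [0.668, 0.744, 0.0, -0.002]
ft_force: [-3.4, 3.2, -3.1]
grip_width: 0.0317
grip_force: 12.0
```

>>> send_rows(increments=[0,0,0,-0.01,0.06,-0.5,0,0,0,0,0,0,0,0,0,0,0,0,0,0,0])

```text
time: 15.95
position: [0.5813, 0.2691, 0.1118]
tool_rot: [0.668, 0.744, 0.0, -0.001]
ft_force: [-5.4, 2.8, 2.5]
grip_width: 0.0319
grip_force: 12.0
```

>>> send_rows(increments=[0,0,0,0,0,-0.4,0,0,0,0,0,0,0,0,0,0,0,0,0,0,0])

```text
time: 16.2
position: [0.5814, 0.2688, 0.1094]
tool_rot: [0.668, 0.744, 0.0, -0.001]
ft_force: [-7.7, 0.5, 10.4]
grip_width: 0.0318
grip_force: 12.0
```

```bash
python3 k2.py c2.png; python3 -c "
from h import *
c=cam('scene');X=cloud(c);h=cv2.cvtColor(c['image'],cv2.COLOR_RGB2HSV)
m=((h[...,0]<8)|(h[...,0]>172))&(h[...,1]>150)&(X[...,1]>.1)&(X[...,1]<.31)&(abs(X[...,0]-.585)<.035)&(X[...,2]>.07)&(X[...,2]<.25)
p=X[m];print(len(p));
for a in np.arange(.1,.3,.02):
    q=p[(p[:,1]>=a)&(p[:,1]<a+.02)]
    if len(q):print(a.round(2),len(q),np.median(q,0).round(4),q[:,2].max())
"
```

```text
top 116 min [0.5653 0.1784 0.1047] max [0.5974 0.2605 0.213 ]
knob [0.57569107 0.24005139 0.205807  ]
mallet top [0.446 0.292 0.089] [0.427 0.271 0.08 ] [0.476 0.319 0.096]
scene 262 min [0.5656 0.1774 0.0984] max [0.5985 0.269  0.1736]
knob 
mallet top [0.453 0.284 0.089] [0.43  0.271 0.08 ] [0.478 0.321 0.095]
[0.58135567 0.26877693 0.10938493] [0.25795971 0.69494044 1.49008166 0.00236482 0.9571726  0.14858668] [ 6.67906530e-01  7.44244478e-01  2.79933806e-04 -9.72810139e-04]
263
0.16 4 [0.5903 0.1779 0.1097] 0.11066723521899255
0.18 35 [0.5906 0.19   0.1087] 0.11274160711678385
0.2 60 [0.5882 0.2155 0.116 ] 0.17076947741599746
0.22 83 [0.5885 0.2262 0.1332] 0.17309571553593758
0.24 60 [0.5837 0.2553 0.1213] 0.1294290733971363
0.26 21 [0.579  0.2646 0.1253] 0.12969339421580622
```

>>> send_rows(increments=[0,0,0,0,0,0.4,0,0,0,0,0,0,0,1,0,0,0,0,0,0,1,0,0,0,0,0,0,1,0,0,0,0,0,0,1,0,0,0,0,0,0,1,0,0,0,0,0,0,1,0,0,0,0,0,0,1,0,0,0,0,0,0,1,0,0,0,0,0,0,1,0,0,0,0,0,1,1,0,0,0,0,0,2.5,1,0,0,0,0,0,3,1,0,0,0,0,0,3,1,0,0,0,0,0,3,1,0,0,0,0,0,3,1,0,0,0,0,0,3,1,0,0,0,0,0,1.5,1,0,0,0,0,0,0,1])

```text
time: 17.93
position: [0.5844, 0.2684, 0.3175]
tool_rot: [0.668, 0.744, 0.005, 0.003]
ft_force: [0.3, 0.2, 0.5]
grip_width: 0.0871
grip_force: 0.0
```

>>> send_rows(increments=[0,0,0,0.5,-1.5,0,1,0,0,0,0.9,-3,0,1,0,0,0,0.9,-3,0,1,0,0,0,0.9,-3,0,1,0,0,0,0.9,-3,0,1,0,0,0,0.9,-3,0,1,0,0,0,0.9,-3,0,1,0,0,0,0.9,-3,0,1,0,0,0,0.8,-1.8,0,1,0,0,0,0,0,0,1,0,0,0,0,0,0,1,0,0,0,0,0,0,1])

```text
time: 18.93
position: [0.6573, 0.0254, 0.3104]
tool_rot: [0.668, 0.744, -0.0, -0.001]
ft_force: [0.4, 0.1, 0.5]
grip_width: 0.0873
grip_force: 0.0
```

```bash
python3 k2.py c3.png
```

```text
top 102 min [0.5669 0.2195 0.1164] max [0.5949 0.2745 0.1716]
knob 
mallet top [0.457 0.307 0.089] [0.427 0.275 0.08 ] [0.479 0.326 0.095]
scene 294 min [0.5646 0.1753 0.0988] max [0.5977 0.275  0.1735]
knob 
mallet top [0.436 0.315 0.09 ] [0.423 0.298 0.083] [0.461 0.327 0.094]
[0.65740876 0.02607932 0.3110499 ] [-1.30055667e-01  5.02616966e-01  1.24430587e+00  4.02747650e-04
  1.39609908e+00 -2.40080244e-01] [ 6.67183124e-01  7.44893368e-01 -2.40092533e-04 -7.01691142e-04]
```

View pics/c3.png

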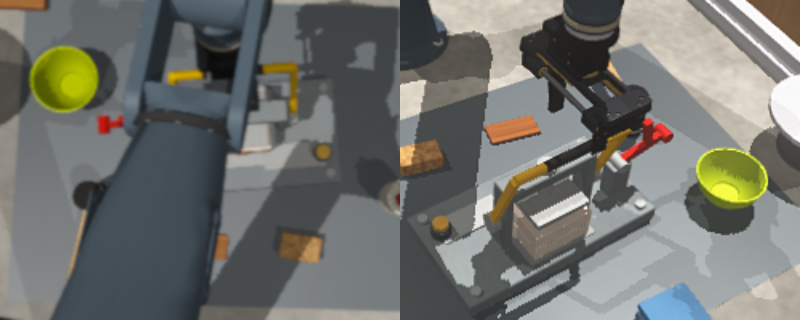

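The catch lies flipped outward (660,130 in the scene crop), and the gripper is open above the crossbar. I descend and grip.

>>> send_rows(increments=[0,0,0,0,0,-2,1,0,0,0,0,0,-2,1,0,0,0,0,0,-2,1,0,0,0,0,0,-1.2,1,0,0,0,0,0,0,1,0,0,0,0,0,0,0,0,0,0,0,0,0,0,0,0,0,0,0,0,0,0,0,0,0,0,0,0,0,0,0,0,0,0,0,0,0,0,0,0,0,0,0,0,0,0,0,0,0,0,0,0,0,0,0,0,0,0,0,0,0,0,0,0,0,0,0,0,0,0,0,0,0,0,0,0,0,0,0,0,0,0,0,0,0,0,0,0,0,0,0], newtons=25)

```text
time: 20.53
position: [0.6567, 0.0245, 0.2393]
tool_rot: [0.668, 0.744, -0.001, -0.001]
ft_force: [-3.1, -1.5, 1.5]
grip_width: 0.0152
grip_force: 25.0
```

>>> send_rows(increments=[0,0,0,0,0,0,0,0,0,0,0,0,0,0,0,0,0,0,0,0,0])

```text
time: 20.78
position: [0.6568, 0.0245, 0.2393]
tool_rot: [0.668, 0.744, -0.001, -0.001]
ft_force: [-4.9, -0.3, 1.9]
grip_width: 0.0152
grip_force: 25.0
```

>>> send_rows(increments=[0,0,0,-1.212,-0.131,0.39,0,0,0,0,-1.24,-0.134,0.292,0,0,0,0,-1.258,-0.136,0.191,0,0,0,0,-1.269,-0.137,0.09,0,0,0,0,-1.272,-0.138,-0.013,0,0,0,0,-1.267,-0.137,-0.115,0,0,0,0,-1.254,-0.136,-0.216,0,0,0,0,-1.233,-0.133,-0.316,0,0,0,0,-1.204,-0.13,-0.415,0,0,0,0,-1.167,-0.126,-0.511,0,0,0,0,-1.122,-0.121,-0.603,0,0,0,0,-1.072,-0.116,-0.691,0,0,0,0,-1.013,-0.11,-0.774,0,0,0,0,-0.948,-0.103,-0.854,0,0,0,0,-0.878,-0.095,-0.927,0,0,0,0,0,0,0,0,0,0,0,0,0,0,0])

```text
time: 22.2
position: [0.487, 0.0062, 0.1966]
tool_rot: [0.668, 0.744, 0.003, 0.003]
ft_force: [-0.6, 3.5, 10.7]
grip_width: 0.0143
grip_force: 24.6
```

```bash
cat > l.py <<'E'
from h import *
c=cam('scene');X=cloud(c);h=cv2.cvtColor(c['image'],cv2.COLOR_RGB2HSV)
a=.1077;R=np.array([[np.cos(a),np.sin(a)],[-np.sin(a),np.cos(a)]])
Q=X.copy();Q[...,:2]=(X[...,:2]-[.6027,.0194])@R.T
m=(h[...,0]>15)&(h[...,0]<32)&(h[...,1]>130)&(abs(Q[...,1])<.115)&(abs(Q[...,1])>.09)&(Q[...,2]>.12)&(Q[...,2]<.3)
p=Q[m]; th=np.arctan2(-p[:,0],p[:,2]-.1); r=np.hypot(p[:,0],p[:,2]-.1)
for s in(-1,1):
    k=(np.sign(p[:,1])==s)&(r>.06)&(r<.15); print(s,k.sum(),'lean to robot',np.median(th[k]) if k.any() else '')
o=robot.get_obs();g=o['position'];gg=(g[:2]-[.6027,.0194])@R.T; print('tcp press',gg,g[2],'lean',np.arctan2(-gg[0],g[2]+.011-.1),'r',np.hypot(gg[0],g[2]+.011-.1),o['ft_force'],o['grip_width'],o['time'])
save('l.png',np.hstack([cv2.resize(c['image'][100:300,190:440],(500,400)),]))
E
python3 l.py
```

```text
-1 196 lean to robot 0.7661359942083226
1 176 lean to robot 0.7658072936323278
tcp press [-0.11627251 -0.00064459] 0.19681321206072752 lean 0.8231305115351326 r 0.158565395573252 [-0.54267154  2.15039207 10.75313626] 0.01461741102625305 22.25
```

>>> send_rows(increments=[0,0,0,-0.3,-0.032,-0.34,0,0,0,0,0,0,0,0,0,0,0,0,0,0,0])

```text
time: 22.5
position: [0.4842, 0.0059, 0.1934]
tool_rot: [0.668, 0.744, 0.003, 0.003]
ft_force: [-1.6, 2.9, 11.2]
grip_width: 0.0148
grip_force: 24.4
```

```bash
python3 l.py
```

```text
-1 194 lean to robot 0.7879152413097134
1 172 lean to robot 0.7896599776988367
tcp press [-0.11917767 -0.00064837] 0.19349184640687614 lean 0.8509626285444866 r 0.15849877751032881 [-1.02340152  2.9937903  11.36201865] 0.014871129382313159 22.55
```

>>> send_rows(increments=[0,0,0,-0.3,-0.032,-0.34,0,0,0,0,0,0,0,0,0,0,0,0,0,0,0])

```text
time: 22.8
position: [0.4824, 0.0057, 0.191]
tool_rot: [0.668, 0.744, 0.004, 0.004]
ft_force: [-0.7, 3.9, 15.4]
grip_width: 0.0152
grip_force: 24.0
```

```bash
python3 l.py
```

```text
-1 192 lean to robot 0.8089723883770632
1 174 lean to robot 0.8091128332898201
tcp press [-0.12108831 -0.00069373] 0.19102019037521673 lean 0.8706566518657436 r 0.15833665917589151 [-0.69244477  4.13809108 15.1134452 ] 0.015139470575310494 22.85
```

>>> send_rows(increments=[0,0,0,-0.3,-0.032,-0.34,0,0,0,0,0,0,0,0,0,0,0,0,0,0,0])

```text
time: 23.1
position: [0.4823, 0.0052, 0.1894]
tool_rot: [0.668, 0.744, 0.006, 0.007]
ft_force: [1.2, 6.2, 23.6]
grip_width: 0.0147
grip_force: 23.2
```

```bash
python3 l.py
```

```text
-1 193 lean to robot 0.8073769095918796
1 173 lean to robot 0.8086765330453153
tcp press [-0.12118461 -0.00115119] 0.1894276632136782 lean 0.8787890280590821 r 0.1573894033915238 [ 1.58972033  5.28469583 23.69401255] 0.01468857831573918 23.15
```

>>> send_rows(increments=[0,0,0,-0.3,-0.032,-0.2,0,0,0,0,0,0,0,0,0,0,0,0,0,0,0])

```text
time: 23.4
position: [0.4823, 0.0049, 0.1887]
tool_rot: [0.669, 0.744, 0.008, 0.009]
ft_force: [4.8, 8.0, 27.5]
grip_width: 0.0147
grip_force: 23.1
```

```bash
python3 l.py
```

```text
-1 195 lean to robot 0.8067343334192207
1 179 lean to robot 0.8123614876538154
tcp press [-0.12127441 -0.00145168] 0.18866771937470686 lean 0.8828816364305665 r 0.15697495759704544 [ 3.82653962  7.87408517 27.03334965] 0.014628252764399443 23.45
```

>>> send_rows(increments=[0,0,0,0,0,0.2,0,0,0,0,0,0,0,0,0,0,0,0,0,0,0,0,0,0,0,0,0,0,0,0,0,0,0,0,0,0,0,0,0,0,0,0], newtons=35)

```text
time: 23.95
position: [0.4825, 0.005, 0.1891]
tool_rot: [0.669, 0.743, 0.008, 0.009]
ft_force: [9.1, 7.9, 15.0]
grip_width: 0.0145
grip_force: 34.0
```

```bash
python3 l.py; python3 k2.py fin.png
```

```text
-1 191 lean to robot 0.8045295311464813
1 179 lean to robot 0.8112525672045977
tcp press [-0.12109563 -0.00142608] 0.1890780776844272 lean 0.8801410338454699 r 0.15709797617620147 [ 7.80992458  7.83592137 15.44819528] 0.014385751406965927 24.0
top 185 min [0.5674 0.1783 0.1056] max [0.5971 0.2743 0.1727]
knob 
mallet top [0.452 0.298 0.089] [0.427 0.272 0.081] [0.479 0.326 0.095]
scene 286 min [0.5644 0.1781 0.1003] max [0.5977 0.275  0.1749]
knob 
mallet top [0.455 0.296 0.09 ] [0.424 0.272 0.08 ] [0.478 0.326 0.096]
[0.48248143 0.00496368 0.18908854] [-0.22554437  0.39085621  1.84454824  0.00757065  0.88207463 -0.33615321] [0.66865241 0.74347151 0.00841175 0.0091274 ]
```

View pics/fin.png

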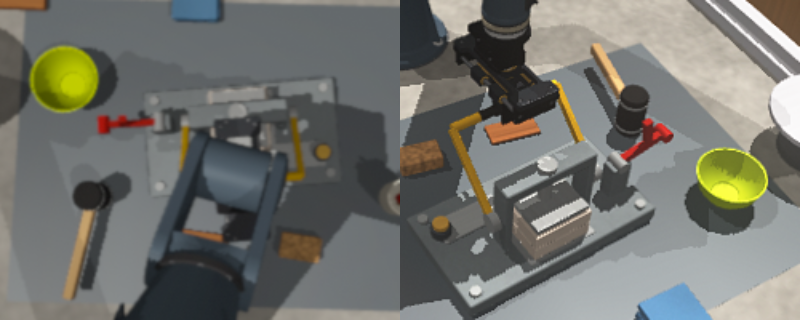

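The final picture shows the lever held forward at its stop, the catch flipped out (660,130), the mallet upright on the bench (632,105) and the peg down (440,225).

```bash
python3 -c "
from rig import robot
print(robot.hand_in())"
```

```text
the job is handed in; nothing more can be done
None
```

I handed the job in at about 24 s with the peg home, the mallet back on the bench about 2 cm from where it started and clear of the press, the catch flipped fully out, and the gripper still holding the lever at its stop.

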